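# Catch the polished bolsters from the finishing bowl

## Task

Two brass knife bolsters are waiting behind the lift gate of the finishing bowl's chute. Take the wide aluminium pan by its wooden handle and hold it level under the chute lip, lifting the gate's cross bar with the pan's rim so that both bolsters slide out into the pan and none lands on the bench. Then let the gate down again, set the pan with both bolsters flat on the bench and let go.

Things in the scene. Friction and masses are not known exactly. Their poses are not given: they have to be found in the camera images.
- wide_pan_handle (a point): Centre of the wide pan's handle, a pale wooden block 17 mm thick (x), 40 wide, 42 high on the end wall, 53 mm above the pan's underside. Open aluminium pan, 170 g, 140 long, 96 wide, rim 42 mm high; x runs level from the handle along it (inside x = 8 to 142 mm), z up. Grasp from above, fingers closing along x, one inside the pan. A like pan only 60 mm wide is not wanted.
- gate_bar (a point): Middle of the underside of the gate's dark level cross bar, 150 mm long, 103 mm above the bench when shut; x points level up the chute, y along the bar. Bar and gate plate slide up 42 mm to a stop and fall shut (60 g, no latch). The chute lip is 25 mm to -x of the bar, 37 mm above it. Pan goes below with handle at -x, its side rims lifting the bar, best 115 mm from the handle.
- bolster_a: Brass block 24 x 20 x 16 mm, 55 g, origin at its centre; first in line behind the gate on the slippery steel chute, 60 mm wide, 33 degrees steep, of the fixed green finishing bowl. It slides out once the gate is 20 to 35 mm up and lands within 60 mm in front of the lip. The chute's post stands 90 mm to +x of the bar.
- bolster_b: The second brass block, the same size, origin at its centre, just behind the first, higher up the chute; it follows within a second while the gate is held up. The bench straight below the chute lip is clear, a good place to set the pan down; other things stand elsewhere.
Things that resemble listed ones, but are neither listed nor needed, are in the scene too. Leave any orange look-alike of the part that bears wide_pan_handle alone. Leave any red look-alike of the bolster_b alone.

How it is judged:
On the way, in this order (a step that is already met when the one before it is completed fails the run):
1. the pan, held level and raised under the bar, lifts the gate by at least 10 mm (height (world z) of gate_bar above 0.113 m and height (world z) of wide_pan_handle above 0.11 m and horizontal distance between wide_pan_handle and gate_bar below 0.17 m and z of wide_pan_handle in the frame of gate_bar below 0.03 m and angle between wide_pan_handle's own z axis and vertical below 0.3 rad).
2. both bolsters lie in the pan while it is still held up, at least 35 mm off the bench (x of bolster_a in the frame of wide_pan_handle between 0.005 and 0.146 m and y of bolster_a in the frame of wide_pan_handle between -0.048 and 0.048 m and z of bolster_a in the frame of wide_pan_handle between -0.055 and -0.01 m and x of bolster_b in the frame of wide_pan_handle between 0.005 and 0.146 m and y of bolster_b in the frame of wide_pan_handle between -0.048 and 0.048 m and z of bolster_b in the frame of wide_pan_handle between -0.055 and -0.01 m and height (world z) of wide_pan_handle above 0.088 m), for 0.2 s.
At the end, for the whole second after the job is handed in: Both bolsters rest inside the wide pan, the pan stands flat on the bench (height within 10 mm, tilt under 10 degrees), released, and the gate is shut again (within 5 mm) (x of bolster_a in the frame of wide_pan_handle between 0.005 and 0.146 m and y of bolster_a in the frame of wide_pan_handle between -0.048 and 0.048 m and z of bolster_a in the frame of wide_pan_handle between -0.055 and -0.01 m and x of bolster_b in the frame of wide_pan_handle between 0.005 and 0.146 m and y of bolster_b in the frame of wide_pan_handle between -0.048 and 0.048 m and z of bolster_b in the frame of wide_pan_handle between -0.055 and -0.01 m and height (world z) of wide_pan_handle between 0.043 and 0.065 m and angle between wide_pan_handle's own z axis and vertical below 0.17 rad and height (world z) of gate_bar below 0.108 m and linear speed of each of bolster_a, bolster_b below 0.03 m/s); the robot touches nothing.
It fails at once if the first bolster falls outside the pan (height (world z) of bolster_a below 0.06 m and not (x of bolster_a in the frame of wide_pan_handle between -0.02 and 0.165 m and y of bolster_a in the frame of wide_pan_handle between -0.065 and 0.065 m and z of bolster_a in the frame of wide_pan_handle between -0.065 and 0.03 m)).
It fails at once if the second bolster falls outside the pan (height (world z) of bolster_b below 0.06 m and not (x of bolster_b in the frame of wide_pan_handle between -0.02 and 0.165 m and y of bolster_b in the frame of wide_pan_handle between -0.065 and 0.065 m and z of bolster_b in the frame of wide_pan_handle between -0.065 and 0.03 m)).
It also fails if it takes over 42 s, if anything falls off the work surface, if the arm or the gripper's body presses on something with over 40 N, if the wrist force passes 120 N, or if a joint passes its speed limit or range.

## Robot

A 7-joint arm with a two-finger parallel gripper is mounted at the origin on the work surface. World frame = base frame: x ahead of the robot, y to its left, z up, the work surface at z = 0. Lengths are in m, angles in rad, forces in N, time in s.
With the tool pointing down it reaches from about 0.425 to 0.925 m from the base axis. Payload 6.8 kg.
Tool frame: the origin (TCP) lies at the very end of the fingers, on their centre line; the grasp point (between the pads) lies 19 mm behind it; z points along the fingers, y is the line along which they close (so a half turn about z gives the same grasp; the last joint's range is limited). The gripper opens to 85 mm and grips with 20 to 120 N. Pads are 22 mm wide; open, the fingers measure 114 mm over their backs; the gripper's body (76 mm by 85 mm) begins 54 mm behind the grasp point. The pads swing forward as they close: fully open they stand 13 mm farther back than shut.
Start: joints at [-1.392, 0.477, 0.022, 1.555, -0.011, 1.109, -0.083], TCP at [0.191, 0.647, 0.231] pointing down, gripper open.
Joint ranges: [-2.96, 2.96], [-0.34, 2.1], [-1.41, 1.46], [0.24, 2.44], [-1.37, 4.51], [0.17, 1.92], [-2.96, 2.96]. Speed limits (rad/s): [2.39, 2.39, 3.14, 3.14, 3.14, 3.14, 3.14].

## Interface

Orientations are given as a unit quaternion [w, x, y, z].
In Python, from station import get_obs, read_camera, hand_in gives the robot as it stands.
- The arm moves only by the tool arm_command, never from a script. Its argument "commands" is one flat list of numbers, 7 for each row, row after row: the shift along the tool's x, y, z in m, then the turn, a rotation vector about the tool's x, y, z in degrees, then the opening, from 0 (shut) to 1 (fully open). In form: [tx, ty, tz, rx, ry, rz, fingers, tx, ty, tz, rx, ry, rz, fingers, ...]. A call has 1 to 8 rows; each row is the pose to reach, as a shift and turn from the pose commanded when the call began, along the tool's axes at that moment; what a row does not reach only later rows make up. A row lasts 1/10 s, in which the tool goes at most 50 mm and 8.59 degrees, less where a joint would pass 70% of its speed; a pose out of reach is approached as far as the arm can. A call with a gripper value outside its range is refused whole. The fingers move at their own pace and stop on an object; "force" is the grip in N (left out, the last holds). Time passes only in rows, so rows that repeat a pose let the fingers close. It gives the time, the measured TCP pose, the force, the opening and the grip force at its end, in the units of the state.
- get_obs(): the state, without advancing time (a new reading comes with each control period).
- read_camera(name): name is "scene" or "top" or "wrist"; returns a dict with "img" (384x512x3 uint8, red, green, blue), "camera_matrix" (3x3 intrinsics, pixels), "pose" (4x4, takes a point from camera to world coordinates). Camera axes: x right, y down, z forward; pixel columns grow to the right and rows downward; lengths in m; the calibration is good to about 2 mm. The wrist camera is an equidistant fisheye: a pixel r from the principal point sees the ray r / f radians off the axis. A picture is of the moment at which its call begins. There is no depth.
- hand_in(): hands the job in; it is judged then, once.
The state is a dict: "t": time; "q": joint angles; "joint_vel": joint speeds; "joint_torque": joint torques, N m; "eef_pos": TCP position; "tool_rot": TCP orientation; "contact_force": force on the tool from outside, world axes, zero at the start; "torque": the same for the moment, N m; "gripper_width": opening from 0.0 (shut) to 1.0 (fully open); "grasp_force": force on a finger pad.
Only numpy, scipy, OpenCV 4.12 (cv2) and the standard library are available. Lean on these libraries where they do the work, as an engineer would, in place of code of your own. Each camera call takes 0.05 s, during which the arm holds its last target. There are 200 camera calls.

## Working session

There is one attempt and no reset: what is moved stays moved. The work goes in short steps, Python scripts to look and compute and a tool call to move; the robot and the scene stay as the last step left them, time stands still between calls to the robot, and variables do not carry over. Pictures are saved under pics/ and viewed, at most 10 in all, crops included, and the job is handed in when it is done.

Besides the shell and the picture viewer there is one more tool, called after "Emit:" by a JSON object that holds its "method" and its "body". arm_command: Moves the arm, as the interface text tells. Its arguments: {"type":"object","properties":{"commands":{"type":"array","items":{"type":"number"}},"force":{"type":"number"}},"required":["commands"]}

```bash
mkdir -p pics; cat > h.py <<'E'
import numpy as np,cv2
from station import get_obs,read_camera
def snap(n):
    c=read_camera(n); cv2.imwrite(f'pics/{n}_{get_obs()["t"]:.2f}.png',c['img'][:,:,::-1]); return c
def ray(c,u,v):
    K=c['camera_matrix'];P=c['pose']
    d=np.array([(u-K[0,2])/K[0,0],(v-K[1,2])/K[1,1],1]);return P[:3,3],P[:3,:3]@d
def onz(c,u,v,z):
    o,d=ray(c,u,v);return o+d*(z-o[2])/d[2]
def tri(c1,p1,c2,p2):
    o1,d1=ray(c1,*p1);o2,d2=ray(c2,*p2)
    s=np.linalg.lstsq(np.c_[d1,-d2],o2-o1,rcond=None)[0]
    a,b=o1+d1*s[0],o2+d2*s[1];return (a+b)/2,np.linalg.norm(a-b)
E
python3 - <<'E'
from h import *
import pickle
C={n:snap(n) for n in('top','scene')}
pickle.dump(C,open('c.pkl','wb'))
for n in C: print(C[n]['camera_matrix'],C[n]['pose'])
o=get_obs();print(o['t'],o['eef_pos'],o['tool_rot'],o['gripper_width'])
E
ls pics; for f in pics/*.png; do python3 -c "
import cv2,sys
i=cv2.imread('$f');cv2.imwrite('$f'.replace('.png','_L.png'),cv2.resize(i,(800,600),interpolation=2))"; done; ls pics
```

```text
[[486.14733537   0.         245.1655329 ]
 [  0.         486.14733537 184.7471413 ]
 [  0.           0.           1.        ]] [[ 6.32180888e-03 -9.88899707e-01  1.48450006e-01  3.85418854e-01]
 [-9.99980013e-01 -6.26506954e-03  8.49828851e-04  8.95595792e-02]
 [ 8.96541112e-05 -1.48452412e-01 -9.88919548e-01  1.19342057e+00]
 [ 0.00000000e+00  0.00000000e+00  0.00000000e+00  1.00000000e+00]]
[[467.49957478   0.         253.36965732]
 [  0.         467.49957478 185.90967121]
 [  0.           0.           1.        ]] [[-0.68195684  0.44564946 -0.57994089  1.31337846]
 [ 0.73130632  0.4033121  -0.55002765  0.82431577]
 [-0.01122235 -0.79920955 -0.60094771  0.94162299]
 [ 0.          0.          0.          1.        ]]
0.1 [0.19081025 0.64691891 0.23042981] [-5.57115386e-05  1.42889299e-01  9.89738341e-01 -8.13561112e-04] 0.9982045232522797
scene_0.10.png
top_0.05.png
scene_0.10.png
scene_0.10_L.png
top_0.05.png
top_0.05_L.png
```

View pics/top_0.05_L.png

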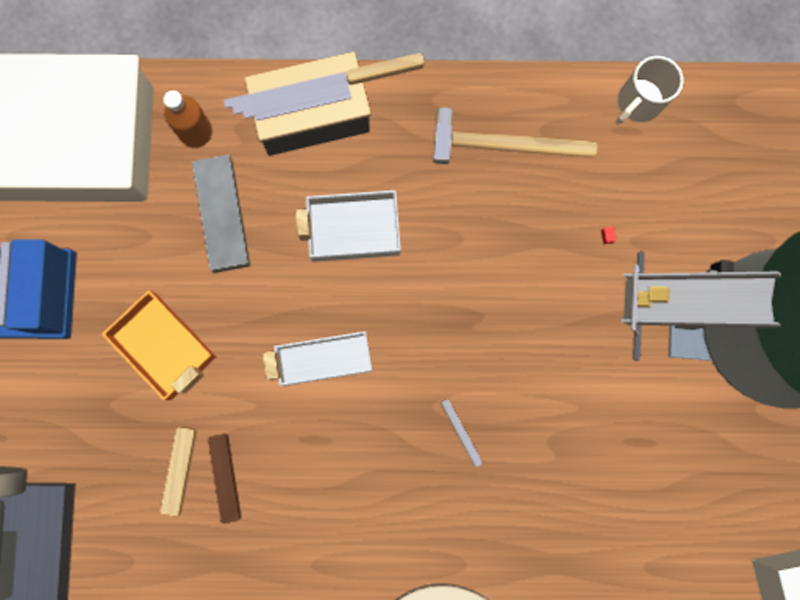

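View pics/scene_0.10_L.png

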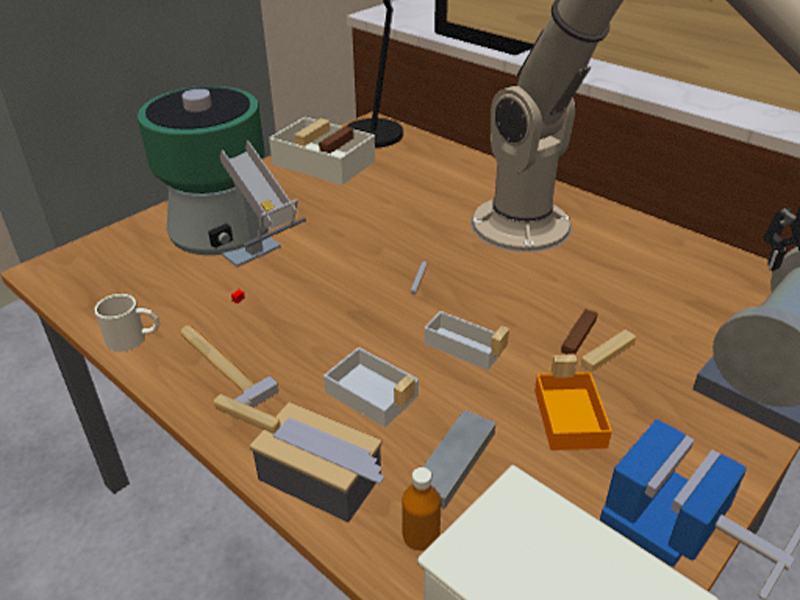

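The top view shows the wide pan at about (352,226) with its handle at (303,222), and the dark bar at about (638,307). The chute's mouth points to world +y. In the scene view the pan is at (370,385) and the bar runs from (245,245) to (303,222). I'll zoom in on both.

```bash
python3 - <<'E'
from h import *
import pickle
C=pickle.load(open('c.pkl','rb'))
def crop(n,u,v,w,h,s): return cv2.resize(C[n]['img'][v:v+h,u:u+w,::-1],(w*s,h*s),interpolation=cv2.INTER_NEAREST)
a=crop('top',185,115,80,60,5);b=crop('top',390,155,80,80,5)[:400]
c=crop('scene',205,218,80,60,5);d=crop('scene',130,85,80,90,5)[50:]
L=np.vstack([a,c]);R=np.vstack([b[:,:],d])[:600]
b=crop('top',390,155,80,60,5) if 0 else crop('top',390,160,80,75,4)
R=np.vstack([cv2.copyMakeBorder(b,0,0,0,80,0),crop('scene',130,100,100,75,4)])
cv2.imwrite('pics/z.png',np.hstack([L,R]))
print(L.shape,R.shape)
E
```

```text
(600, 400, 3) (600, 400, 3)
```

View pics/z.png

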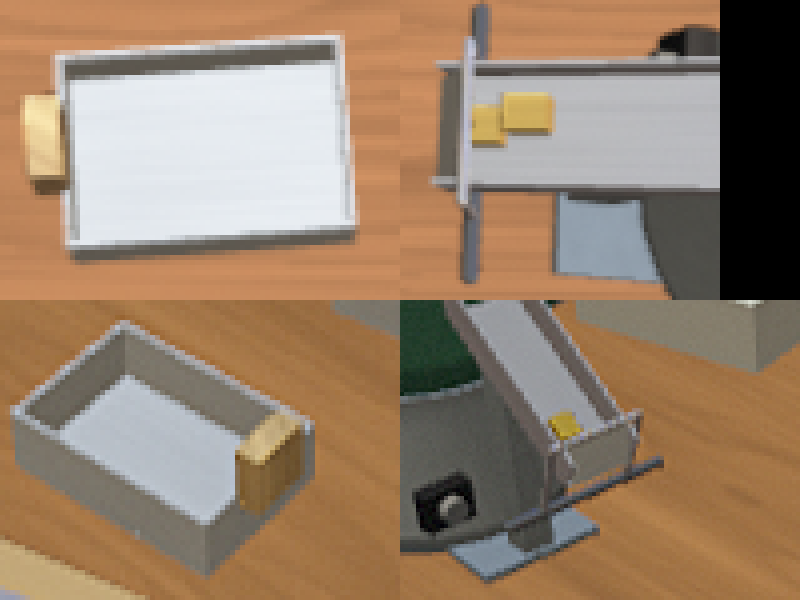

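The zoom gives these crop pixels:
- **Pan rim corners:** (57,53), (342,38), (355,235) and (68,248).
- **Handle top:** centred at about (44,137).
- **Bar ends:** (483,5) and (470,280) in top, (505,527) and (662,462) in scene.

The bolsters sit behind the gate.

```bash
python3 - <<'E'
from h import *
import pickle
from scipy.spatial.transform import Rotation as R
C=pickle.load(open('c.pkl','rb'));t,s=C['top'],C['scene']
ta=lambda x,y:(185+x/5-.5,115+y/5-.5); tb=lambda x,y:(390+(x-400)/4-.5,160+y/4-.5)
sc=lambda x,y:(205+x/5-.5,218+(y-300)/5-.5); sd=lambda x,y:(130+(x-400)/4-.5,100+(y-300)/4-.5)
co=np.array([onz(t,*ta(*p),.042) for p in[(57,53),(342,38),(355,235),(68,248)]])
print('rim',co[:,:2]);print([np.linalg.norm(co[i]-co[i-1]) for i in range(4)])
h=onz(t,*ta(44,137),.074);print('handle',h)
print('scene handle',onz(s,*sc(270,438),.074))
print('scene rim',[onz(s,*sc(*p),.042)[:2] for p in[(14,411),(125,323),(313,427),(208,521)]])
far=(co[1]+co[2])/2;near=(co[0]+co[3])/2;d=far-near
print('yaw',np.degrees(np.arctan2(d[1],d[0])),'near-5mm',near-d/np.linalg.norm(d)*.005)
A=tri(t,tb(483,5),s,sd(505,527));B=tri(t,tb(470,280),s,sd(662,462));print('bar',A,B,(A[0]+B[0])/2,np.linalg.norm(A[0]-B[0]))
for p in[(483,5),(470,280)]: print('bar top at .106',onz(t,*tb(*p),.106))
o=get_obs();q=o['tool_rot'];print(R.from_quat([q[1],q[2],q[3],q[0]]).as_matrix())
E
```

```text
rim [[0.70466253 0.21168066]
 [0.71309301 0.07263804]
 [0.6151271  0.06597802]
 [0.60786705 0.20430904]]
[np.float64(0.09707576736147697), np.float64(0.13929797234051558), np.float64(0.09819202781404728), np.float64(0.1385214035254856)]
handle [0.65491779 0.21354905 0.074     ]
scene handle [0.65734071 0.21777364 0.074     ]
scene rim [array([0.71328874, 0.07568283]), array([0.61972458, 0.06882158]), array([0.61083112, 0.20708114]), array([0.70107156, 0.21333083])]
yaw -86.76232993737244 near-5mm [0.6559824  0.21298687 0.042     ]
bar (array([ 0.60532836, -0.28391612,  0.10853208]), np.float64(0.0013882571765724933)) (array([ 0.44915228, -0.27044627,  0.1050122 ]), np.float64(0.002693121491897581)) [ 0.52724032 -0.2771812   0.10677214] 0.15679538927903885
bar top at .106 [ 0.60633557 -0.28534852  0.106     ]
bar top at .106 [ 0.44997732 -0.27120762  0.106     ]
[[-9.59165290e-01  2.82845944e-01 -3.42778045e-04]
 [ 2.82846126e-01  9.59163973e-01 -1.59450408e-03]
 [-1.22218662e-04 -1.62634641e-03 -9.99998670e-01]]
```

Emit:
{"method": "arm_command", "body": {"commands": [-0.569,-0.283,0.05,0,0,-20,1,-0.569,-0.283,0.05,0,0,-20,1,-0.569,-0.283,0.05,0,0,-20,1,-0.569,-0.283,0.05,0,0,-20,1,-0.569,-0.283,0.05,0,0,-20,1,-0.569,-0.283,0.05,0,0,-20,1,-0.569,-0.283,0.05,0,0,-20,1,-0.569,-0.283,0.05,0,0,-20,1]}}

```text
t: 0.9
eef_pos: [0.4842, 0.3744, 0.1995]
tool_rot: [-0.0, -0.031, 1.0, -0.0]
contact_force: [0.4, 1.3, 0.2]
gripper_width: 0.999
grasp_force: 0.0
```

```bash
cat >> h.py <<'E'
from scipy.spatial.transform import Rotation as Rot
def go(p,yang):
    "tool-frame shift and rz turn to TCP p with tool y at world angle yang (deg)"
    o=get_obs();q=o['tool_rot'];M=Rot.from_quat([q[1],q[2],q[3],q[0]])
    y=np.radians(yang);T=np.c_[[np.sin(y),-np.cos(y),0],[np.cos(y),np.sin(y),0],[0,0,-1]]
    T[:,0]=np.cross(T[:,1],T[:,2])
    print(round(o['t'],2),'at',o['eef_pos'].round(4) if hasattr(o['eef_pos'],'round') else o['eef_pos'],'F',np.round(o['contact_force'],1),'w',round(o['gripper_width'],3),'g',o['grasp_force'])
    print('shift',M.inv().apply(np.array(p)-o['eef_pos']).round(4),'turn',np.degrees((M.inv()*Rot.from_matrix(T)).as_rotvec()).round(2))
E
python3 -c "
from h import *
go([.6565,.2145,.12],93.7)"
```

```text
0.9 at [0.4842 0.3744 0.1995] F [0.4 1.3 0.2] w 0.999 g 0.0
shift [-0.162  -0.1703  0.0795] turn [-0.01 -0.02 -0.13]
```

Emit:
{"method": "arm_command", "body": {"commands": [-0.162,-0.17,0.06,0,0,0,1,-0.162,-0.17,0.06,0,0,0,1,-0.162,-0.17,0.06,0,0,0,1,-0.162,-0.17,0.06,0,0,0,1,-0.162,-0.17,0.06,0,0,0,1,-0.162,-0.17,0.06,0,0,0,1,-0.162,-0.17,0.06,0,0,0,1]}}

```text
t: 1.6
eef_pos: [0.6555, 0.215, 0.1388]
tool_rot: [-0.001, -0.03, 1.0, -0.0]
contact_force: [-0.6, 0.5, 0.2]
gripper_width: 1.002
grasp_force: 0.0
```

```bash
python3 -c "
from h import *
go([.6565,.2145,.036],93.7)
c=snap('wrist')
"; ls pics
```

```text
1.6 at [0.6555 0.215  0.1388] F [-0.6  0.5  0.2] w 1.002 g 0.0
shift [-0.0012 -0.0004  0.1028] turn [-0.05 -0.1  -0.28]
scene_0.10.png
scene_0.10_L.png
top_0.05.png
top_0.05_L.png
wrist_1.65.png
z.png
```

View pics/wrist_1.65.png

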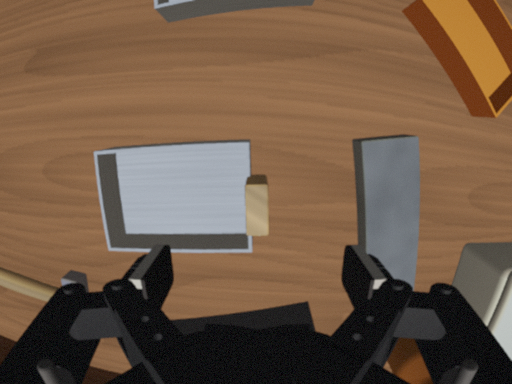

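The wrist view shows the wide pan's handle at (258,206), midway between the fingers (160 and 355) and square to them. I'll go down and grip.

Emit:
{"method": "arm_command", "body": {"commands": [-0.001,0,0.05,0,0,0,1,-0.001,0,0.08,0,0,0,1,-0.001,0,0.103,0,0,0,1,-0.001,0,0.103,0,0,0,1,-0.001,0,0.103,0,0,0,0,-0.001,0,0.103,0,0,0,0,-0.001,0,0.103,0,0,0,0,-0.001,0,0.103,0,0,0,0], "force": 90}}

```text
t: 2.45
eef_pos: [0.6571, 0.217, 0.0383]
tool_rot: [0.001, -0.031, 1.0, 0.0]
contact_force: [-0.1, -0.2, 0.4]
gripper_width: 0.328
grasp_force: 0.0
```

Emit:
{"method": "arm_command", "body": {"commands": [0,0,0,0,0,0,0,0,0,0,0,0,0,0,0,0,0,0,0,0,0]}}

```text
t: 2.75
eef_pos: [0.6576, 0.2156, 0.0383]
tool_rot: [0.001, -0.031, 1.0, -0.0]
contact_force: [-0.8, -3.4, 6.3]
gripper_width: 0.19
grasp_force: 88.7
```

```bash
python3 -c "
from h import *
go([.6565,.2145,.036],93.7)
"
```

```text
2.75 at [0.6576 0.2156 0.0383] F [-0.8 -3.4  6.3] w 0.19 g 88.72471287846565
shift [ 0.0012 -0.0011  0.0023] turn [-0.03  0.11 -0.18]
```

Emit:
{"method": "arm_command", "body": {"commands": [0,0,-0.015,0,0,0,0,0,0,-0.03,0,0,0,0,0.008,-0.02,-0.03,0,0,0,0,0.022,-0.052,-0.03,0,0,1,0,0.038,-0.09,-0.03,0,0,2,0,0.054,-0.128,-0.03,0,0,3,0,0.07,-0.166,-0.03,0,0,4,0,0.086,-0.204,-0.03,0,0,5,0]}}

```text
t: 3.55
eef_pos: [0.5832, 0.0066, 0.0683]
tool_rot: [0.001, 0.013, 1.0, 0.0]
contact_force: [0.1, -0.5, -1.1]
gripper_width: 0.192
grasp_force: 87.9
```

Emit:
{"method": "arm_command", "body": {"commands": [0.018,-0.035,0,0,0,1,0,0.033,-0.07,0,0,0,2,0,0.044,-0.095,0,0,0,3,0,0.05,-0.105,0,0,0,3.7,0,0.05,-0.105,0,0,0,3.7,0,0.05,-0.105,0,0,0,3.7,0]}}

```text
t: 4.15
eef_pos: [0.5318, -0.0944, 0.0675]
tool_rot: [0.001, 0.044, 0.999, 0.001]
contact_force: [0.8, -0.1, -2.2]
gripper_width: 0.185
grasp_force: 87.7
```

```bash
python3 - <<'E'
from h import *
import pickle
go([.538,-.1635,.068],84.9)
C={n:snap(n) for n in('top','scene')}
pickle.dump(C,open('c2.pkl','wb'))
def crop(n,u,v,w,h,s): return cv2.resize(C[n]['img'][v:v+h,u:u+w,::-1],(w*s,h*s),interpolation=cv2.INTER_NEAREST)
cv2.imwrite('pics/z2.png',np.hstack([crop('top',340,140,100,100,4),crop('scene',130,100,100,100,4)]))
E
```

```text
4.15 at [ 0.5318 -0.0944  0.0675] F [ 0.8 -0.1 -2.2] w 0.185 g 87.69245680421591
shift [-0.0122 -0.0683 -0.0006] turn [0.07 0.08 0.07]
```

View pics/z2.png

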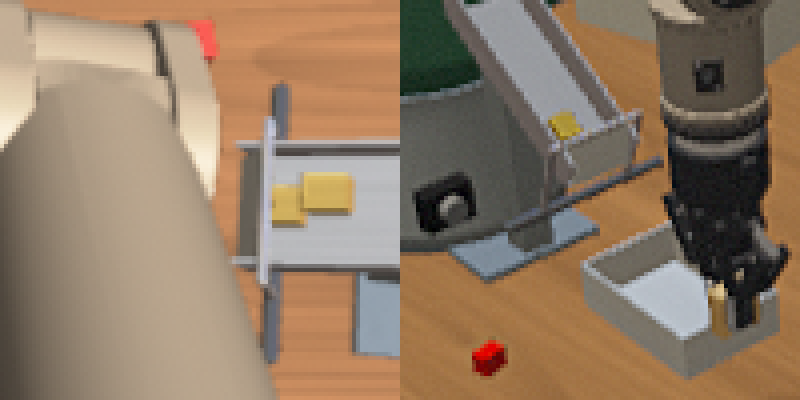

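The pan is held, roughly level. In the scene crop its far rim corner is at (585,265), the front corner at about (687,352) and the near corner at (778,288). The bar is still shut. I'll check the rim pose.

```bash
python3 - <<'E'
from h import *
import pickle
C=pickle.load(open('c2.pkl','rb'));s=C['scene']
# far(+x) rim corner, near(+x) rim corner
for p in[(585,265),(687,340),(675,222),(778,290)]:print(onz(s,130+(p[0]-400)/4-.5,100+p[1]/4-.5,.072))
e=np.array([.5318,-.0944]);d=np.array([np.cos(np.radians(-95.1)),np.sin(np.radians(-95.1))]);n=np.array([-d[1],d[0]])
for a,b in[(.145,.048),(.005,.048),(.145,-.048),(.005,-.048)]:print('pred',a,b,e+d*a+n*b)
E
```

```text
[ 0.56495094 -0.23662747  0.072     ]
[ 0.57774804 -0.09697545  0.072     ]
[ 0.47203685 -0.23000998  0.072     ]
[ 0.48313699 -0.09283664  0.072     ]
pred 0.145 0.048 [ 0.5667203  -0.24309288]
pred 0.005 0.048 [ 0.5791655  -0.10364713]
pred 0.145 -0.048 [ 0.47110036 -0.23455903]
pred 0.005 -0.048 [ 0.48354556 -0.09511328]
```

Emit:
{"method": "arm_command", "body": {"commands": [-0.004,-0.02,0,0,0,0,0,-0.009,-0.05,0,0,0,0,0,-0.012,-0.069,0,0,0,0,0,-0.012,-0.069,0,0,0,0,0,-0.012,-0.069,-0.012,0,0,0,0,-0.012,-0.069,-0.024,0,0,0,0,-0.012,-0.069,-0.03,0,0,0,0,-0.012,-0.069,-0.036,0,0,0,0]}}

```text
t: 5.05
eef_pos: [0.5371, -0.1648, 0.1041]
tool_rot: [0.001, 0.044, 0.999, 0.0]
contact_force: [-0.8, 0.9, -3.0]
gripper_width: 0.184
grasp_force: 87.8
```

```bash
python3 -c "
from h import *
go([.538,-.1645,.13],84.9)
"
```

```text
5.05 at [ 0.5371 -0.1648  0.1041] F [-0.8  0.9 -3. ] w 0.184 g 87.81044404953718
shift [-0.0009  0.0004 -0.0259] turn [0.02 0.07 0.07]
```

Emit:
{"method": "arm_command", "body": {"commands": [0,0,-0.008,0,0,0,0,0,0,-0.016,0,0,0,0,0,0,-0.022,0,0,0,0,0,0,-0.027,0,0,0,0,0,0,-0.027,0,0,0,0,0,0,-0.027,0,0,0,0,0,0,-0.027,0,0,0,0,0,0,-0.027,0,0,0,0]}}

```text
t: 5.85
eef_pos: [0.5362, -0.1659, 0.1295]
tool_rot: [-0.0, 0.045, 0.999, 0.0]
contact_force: [0.1, 0.4, -3.3]
gripper_width: 0.189
grasp_force: 90.4
```

Emit:
{"method": "arm_command", "body": {"commands": [0,0,0,0,0,0,0,0,0,0,0,0,0,0,0,0,0,0,0,0,0,0,0,0,0,0,0,0,0,0,0,0,0,0,0]}}

```text
t: 6.35
eef_pos: [0.5364, -0.1659, 0.1299]
tool_rot: [-0.0, 0.045, 0.999, -0.0]
contact_force: [-0.9, 0.7, -2.4]
gripper_width: 0.186
grasp_force: 90.2
```

```bash
python3 - <<'E'
from h import *
go([.538,-.1645,.13],84.9)
C={n:snap(n) for n in('top','scene')}
def crop(n,u,v,w,h,s): return cv2.resize(C[n]['img'][v:v+h,u:u+w,::-1],(w*s,h*s),interpolation=cv2.INTER_NEAREST)
cv2.imwrite('pics/z3.png',np.hstack([crop('top',370,140,80,100,5),crop('scene',140,100,80,100,5)]))
E
```

```text
6.35 at [ 0.5364 -0.1659  0.1299] F [-0.9  0.7 -2.4] w 0.186 g 90.20352859050035
shift [-0.0014  0.0015 -0.0001] turn [-0.   -0.   -0.03]
```

View pics/z3.png

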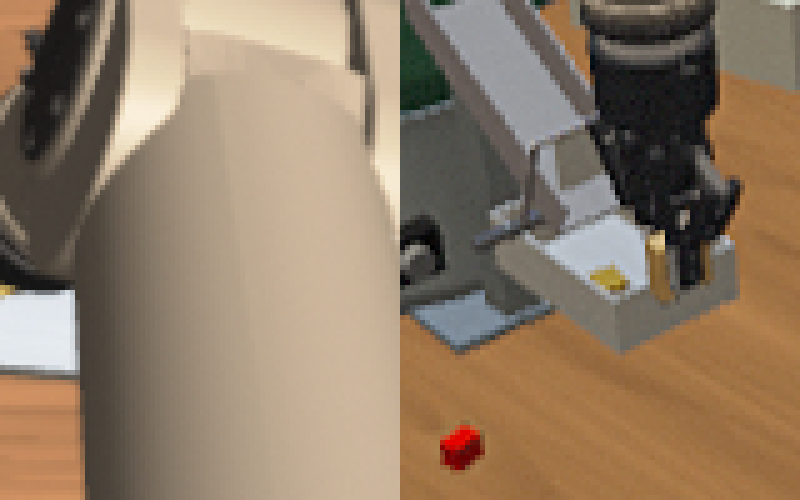

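The gate is lifted and one bolster is in the pan at (610,278) in the scene crop. Top shows yellow at its left edge. I'll look for the second with the wrist camera.

```bash
python3 - <<'E'
from h import *
w=read_camera('wrist')['img'];t=cv2.imread('pics/top_6.40.png') 
import glob;t=cv2.imread(sorted(glob.glob('pics/top_6*'))[0])
cv2.imwrite('pics/z4.png',np.hstack([w[60:360,:,::-1],t[100:400][:300 if 1 else 0,280:480][:284].copy() if 0 else cv2.resize(t[150:250,320:416],(288,300))]))
E
```

```text
(no output)
```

View pics/z4.png

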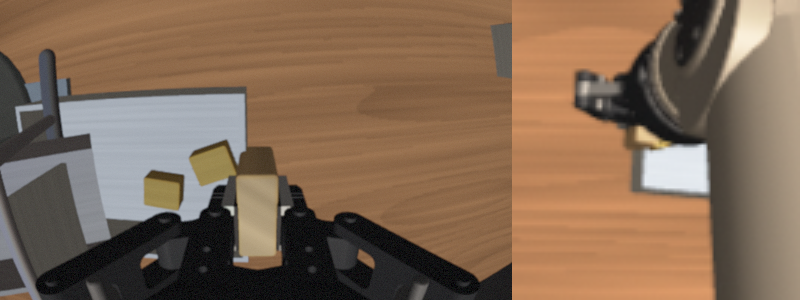

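The wrist view shows both bolsters lying in the pan, at (165,188) and (213,162). I'll lower straight down.

Emit:
{"method": "arm_command", "body": {"commands": [0,0,0,0,0,0,0,0,0,0.01,0,0,0,0,0,0,0.025,0,0,0,0,0,0,0.04,0,0,0,0,0,0,0.055,0,0,0,0,0,0,0.07,0,0,0,0,0,0,0.08,0,0,0,0,0,0,0.085,0,0,0,0]}}

```text
t: 7.3
eef_pos: [0.5359, -0.1657, 0.0436]
tool_rot: [-0.001, 0.045, 0.999, 0.0]
contact_force: [0.2, -0.2, -1.9]
gripper_width: 0.186
grasp_force: 90.3
```

Emit:
{"method": "arm_command", "body": {"commands": [0,0,0.003,0,0,0,0,0,0,0.006,0,0,0,0,0,0,0.006,0,0,0,0]}}

```text
t: 7.6
eef_pos: [0.5366, -0.1659, 0.039]
tool_rot: [0.0, 0.045, 0.999, -0.0]
contact_force: [-0.1, 0.6, -2.8]
gripper_width: 0.188
grasp_force: 90.3
```

Emit:
{"method": "arm_command", "body": {"commands": [0,0,0.001,0,0,0,0,0,0,0.002,0,0,0,0,0,0,0.002,0,0,0,0]}}

```text
t: 7.9
eef_pos: [0.5369, -0.166, 0.0383]
tool_rot: [0.001, 0.045, 0.999, 0.0]
contact_force: [-3.1, 1.4, 7.9]
gripper_width: 0.186
grasp_force: 92.1
```

Contact with the bench, so I'll open slightly and retreat upward.

Emit:
{"method": "arm_command", "body": {"commands": [0,0,0,0,0,0,0.4,0,0,0,0,0,0,0.4,0,0,0,0,0,0,0.4,0,0,0,0,0,0,0.4,0,0,-0.02,0,0,0,0.4,0,0,-0.05,0,0,0,0.4,0,0,-0.09,0,0,0,0.4,0,0,-0.13,0,0,0,0.4]}}

```text
t: 8.7
eef_pos: [0.5359, -0.1658, 0.1679]
tool_rot: [-0.001, 0.045, 0.999, 0.0]
contact_force: [0.8, -0.4, -0.8]
gripper_width: 0.399
grasp_force: 0.0
```

Emit:
{"method": "arm_command", "body": {"commands": [0,0.04,-0.02,0,0,0,0.4,0,0.09,-0.03,0,0,0,0.4,0,0.14,-0.03,0,0,0,0.4,0,0.18,-0.03,0,0,0,0.4,0,0.2,-0.03,0,0,0,0.4,0,0.2,-0.03,0,0,0,0.4,0,0.2,-0.03,0,0,0,0.4]}}

```text
t: 9.4
eef_pos: [0.5542, 0.033, 0.1968]
tool_rot: [-0.0, 0.045, 0.999, -0.0]
contact_force: [-0.0, -0.5, -0.2]
gripper_width: 0.401
grasp_force: 0.0
```

```bash
python3 - <<'E'
from h import *
go([.538,-.1645,.13],84.9)
C={n:snap(n) for n in('top','scene')}
def crop(n,u,v,w,h,s): return cv2.resize(C[n]['img'][v:v+h,u:u+w,::-1],(w*s,h*s),interpolation=cv2.INTER_NEAREST)
cv2.imwrite('pics/z5.png',np.hstack([crop('top',340,140,100,100,4),crop('scene',130,100,100,100,4)]))
E
```

```text
9.4 at [0.5542 0.033  0.1968] F [-0.  -0.5 -0.2] w 0.401 g 0.0
shift [-0.0014 -0.1981  0.0669] turn [-0.03 -0.01 -0.  ]
```

View pics/z5.png

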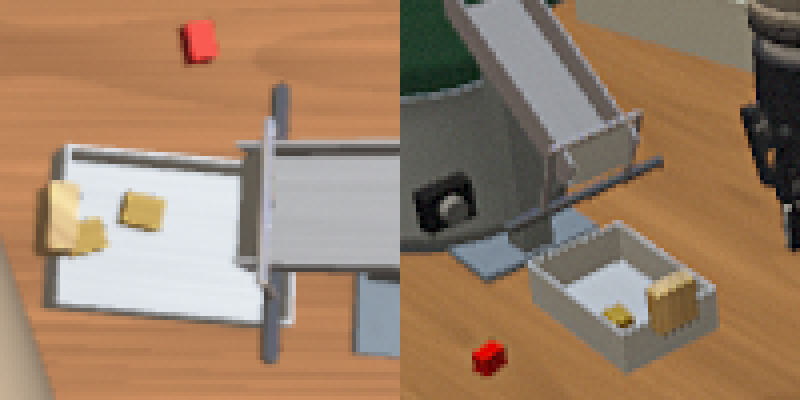

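Both bolsters lie in the pan, at (143,211) and (90,236) in the top crop. The pan is flat, and the bar is back at its shut pixels, (283,88) to (271,360). I'm handing in.

```bash
python3 -c "
from station import hand_in
print(hand_in())"
```

```text
the job is handed in; nothing more can be done
None
```

I handed the job in at about 9.5 s: both bolsters are in the wide pan, the pan is flat on the bench and released, and the gate is shut (all as seen in the last pictures; no verdict was returned).

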